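# Start the wing nut on the cart wheel's stand

## Robot

A 7-joint arm with a two-finger parallel gripper is mounted at the origin on the work surface. World frame = base frame: x ahead of the robot, y to its left, z up, the work surface at z = 0. Lengths are in mm, angles in rad, forces in N, time in s.
With the tool pointing down it reaches from about 425 to 1025 mm from the base axis. Payload 9.4 kg.
Tool frame: the origin (TCP) lies on the centre line of the jaws, within the pads' length; the fingertips stand 19 mm ahead of it and the grasp point (between the pads) is the TCP; z points along the fingers, y is the direction in which the jaws open and shut (so a half turn about z gives the same grasp; the last joint's range is limited). The gripper opens to 93 mm and grips with 3 to 60 N. Pads are 15 mm wide; open, the fingers measure 128 mm over their backs; the gripper's body (75 mm by 188 mm) begins 65 mm behind the grasp point.
Start: joints at [1.151, 0.599, -0.003, 1.599, 0.002, 0.943, -0.08], TCP at [243.682, -682.82, 237.618] pointing down, gripper open.
Joint ranges: [-2.57, 2.57], [-0.35, 1.97], [-1.29, 1.29], [0.11, 2.56], [-1.05, 4.19], [0.11, 1.86], [-2.63, 2.63]. Speed limits (rad/s): [2.22, 2.22, 3.01, 3.01, 3.14, 3.14, 3.14].

## Interface

Orientations are given as [roll, pitch, yaw] about the fixed x, y, z axes, in that order (R = Rz(yaw) Ry(pitch) Rx(roll)).
In Python, from cell import arm gives the robot as it stands.
- The arm moves only by the tool drive_tool, never from a script. Its argument "series" is one flat list of numbers, 7 for each row, row after row: the shift along the world's x, y, z as a fraction of full scale, then the turn, a rotation vector about the world's x, y, z as a fraction of full scale, then the opening, from 0 (shut) to 1 (fully open). In form: [tx, ty, tz, wx, wy, wz, hand, tx, ty, tz, wx, wy, wz, hand, ...]. A call has 1 to 5 rows; each row is the pose to reach, as a shift and turn from the pose commanded when the call began; what a row does not reach only later rows make up. Full scale, the value 1, is 40 cm for a shift and 30 degrees for a turn. A row lasts 1/12 s, in which the tool goes at most 41.7 mm and 7.16 degrees, less where a joint would pass 70% of its speed; a pose out of reach is approached as far as the arm can. A call with a number of a shift or a turn outside -1 to 1 is refused whole. A call with a gripper value outside its range is refused whole. The fingers move at their own pace and stop on an object; the grip force is fixed at half the most. Time passes only in rows, so rows that repeat a pose let the fingers close. It gives the time, the measured TCP pose, the force and the opening at its end, in the units of the state.
- arm.sense(): the state, without advancing time (a new reading comes with each control period).
- arm.grab_frame(name): name is "side" or "top"; returns the picture (400x640x3 uint8, blue, green, red); there is no depth.
- arm.get_calibration(name): a dict with "K" (3x3 intrinsics, pixels), "position" and "attitude" of the camera in the world. Camera axes: x right, y up, looking along -z (the intrinsics and any distortion apply to the point x, -y, -z); pixel columns grow to the right and rows downward; lengths in mm; the calibration is good to about 2 mm. A picture is of the moment at which its call begins. get_calibration takes no time and is no camera call.
- arm.hand_in(): hands the job in, once; it reports no verdict.
The state is a dict: "clock": time; "joint_pos": joint angles; "joint_vel": joint speeds; "tau": joint torques, N m; "eef_pos": TCP position; "tool_rot": TCP orientation; "contact_force": force on the tool from outside, world axes, zero at the start; "torque": the same for the moment, N m; "width": finger opening in mm.
Only numpy, scipy, OpenCV 4.12 (cv2) and the standard library are available. Lean on these libraries where they do the work, as an engineer would, in place of code of your own. Each camera call takes 0.05 s, during which the arm holds its last target. There are 200 camera calls.

## Task

A machine-cart wheel lies on a bench stand and its wing nut only sits on top of the thread. Turn that nut backwards (anticlockwise seen from above) until the thread clicks and the nut drops, going down with it, then turn it forwards (clockwise) by about a quarter turn so that it is started and stays down, and let go. Leave the same nut on the empty stand as it is.

Things in the scene. Friction and masses are not known exactly. Their poses are not given: they have to be found in the camera images.
- wheel_nut_grip (a point): On the axis of the wing nut to start, 12 mm below its top, the height to grip. Round steel skirt 60 mm across, 22 mm high; on it, centred, an upright black bar 64 long, 14 thick, 36 high (its foot 24 mm below this point). x along the bar, y across it, z up; turns with the nut. 128.5 mm above the table while the nut rides on top of the thread, 121 mm after the click.
- wheel_stand: The fixed stand under that nut: grey disc foot 140 mm across, on it a flat-lying black rubber-tyred cart wheel 160 mm across, tyre top 65 mm up. Origin on the table below the nut's axis, z up. At the click the nut falls 7.5 mm by its own weight if free; a gripper pinching it must go down with it by 7.5 mm (light pushing does no harm), or the thread does not catch.
- wheel_nut (a joint): Turn of that nut, rad, positive forwards (clockwise from above), friction 0.05 N m. Starts between 0.4 and 0.8 on top of the thread. Turned back past -0.15 it has clicked and can drop; back stop -0.7, so turning back 1.0 to 1.1 always passes the click. Once down, turning forwards beyond 0 runs it under the thread; forward stop 1.6. Turned forwards without the drop it rides on top, not started.
- spare_nut_end (a point): End of the bar of the same kind of nut on the other, empty stand (same foot, no wheel, just a steel sleeve 64 mm across): a bystander, not to be turned. It lies 32 mm from that nut's axis along its bar, 97 mm above the table; x points outwards from the axis.
Not all that is in view belongs to the job. What is shaped like the wheel_stand but blue or green is not meant.

How it is judged (in metres and radians):
On the way:
1. the nut has been turned back past the click and has dropped (height (world z) of wheel_nut_grip below 0.1245 m and value of joint wheel_nut below 0.2 rad), for 0.1 s.
At the end, for the whole second after the job is handed in: The wheel's nut is down on the thread (its grip point below 124.5 mm, at least 4 mm lower than at the start), turned forwards beyond 0.4 rad (at least about 25 degrees past the click) and at rest (height (world z) of wheel_nut_grip below 0.1245 m and value of joint wheel_nut above 0.4 rad and velocity of joint wheel_nut between -0.1 and 0.1 rad/s); the robot touches nothing.
It fails at once if the nut on the empty stand is turned (its bar's end moves more than 12 mm) (distance of spare_nut_end from where it was at the start of the episode above 0.012 m).
It also fails if it takes over 35 s, if anything falls off the work surface, if the arm or the gripper's body presses on something with over 40 N, if the wrist force passes 120 N, or if a joint passes its speed limit or range.

## Working session

There is one attempt and no reset: what is moved stays moved. The work goes in short steps, Python scripts to look and compute and a tool call to move; the robot and the scene stay as the last step left them, time stands still between calls to the robot, and variables do not carry over. Pictures are saved under pics/ and viewed, about 8 in all and at most 12, crops included, and the job is handed in when it is done.

Besides the shell and the picture viewer there is one more tool, called after "Emit:" by a JSON object that holds its "op" and its "data". drive_tool: Moves the arm, as the interface text tells. Shift numbers are shares of 40 cm and turn numbers shares of 30 degrees, none past 1 either way. Its arguments: {"type":"object","properties":{"series":{"type":"array"}},"required":["series"]}

```bash
mkdir -p pics; python3 - <<'E'
from cell import arm
import cv2
for n in("top","side"):
    cv2.imwrite(f"pics/{n}0.png",arm.grab_frame(n)); c=arm.get_calibration(n); print(n,c)
s=arm.sense();print(s["clock"],s["eef_pos"],s["tool_rot"],s["width"])
E
```

```text
top {'K': array([[469.87630175,   0.        , 321.70751923],
       [  0.        , 469.87630175, 192.41926244],
       [  0.        ,   0.        ,   1.        ]]), 'position': array([ 351.80085545,  -95.56797487, 1504.28418072]), 'attitude': array([ 0.09762061,  0.00199947, -1.55500231])}
side {'K': array([[365.67352981,   0.        , 322.49149057],
       [  0.        , 365.67352981, 197.67470976],
       [  0.        ,   0.        ,   1.        ]]), 'position': array([198.70884959, 636.39989066, 546.52915313]), 'attitude': array([ 1.05672103,  0.01675905, -2.77732494])}
0.1 [ 243.54274082 -682.46215299  236.88641253] [-3.14026790e+00  1.50383270e-04  3.42876656e-01] 92.82728879467916
```

View pics/top0.png

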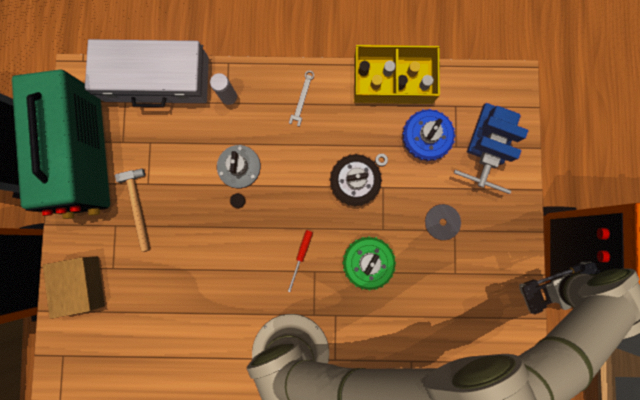

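View pics/side0.png

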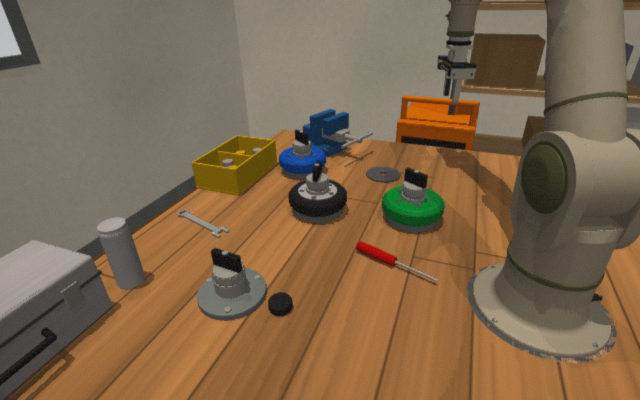

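The top view shows the black wheel at about (356,180) with its bar near (358,180), and the spare stand at (238,166). The side view shows the wheel's bar at about (317,172).

```bash
cat > h.py <<'E'
import numpy as np, cv2
from scipy.spatial.transform import Rotation as R
from cell import arm
def ray(n,uv):
    c=arm.get_calibration(n);d=np.linalg.inv(c["K"])@[uv[0],uv[1],1.]
    return c["position"],R.from_euler("xyz",c["attitude"]).as_matrix()@(d*[1,-1,-1])
def onz(n,uv,z):
    p,d=ray(n,uv);return p+d*(z-p[2])/d[2]
def proj(n,P):
    c=arm.get_calibration(n);q=R.from_euler("xyz",c["attitude"]).as_matrix().T@(np.array(P)-c["position"])
    q=c["K"]@(q*[1,-1,-1]);return q[:2]/q[2]
E
python3 - <<'E'
from h import *
im=cv2.imread("pics/top0.png")
x0,y0,x1,y1=322,146,392,214
c=im[y0:y1,x0:x1]
m=(c.max(2)<55).astype(np.uint8)
k,l,st,ce=cv2.connectedComponentsWithStats(m)
for i in range(1,k):
    if st[i,4]>15:
        pts=np.argwhere(l==i)[:,::-1]+[x0,y0]
        print(st[i],"c",pts.mean(0),cv2.minAreaRect(pts.astype(np.float32)))
        if st[i,4]>500:
            (u,v),r=cv2.minEnclosingCircle(pts.astype(np.float32)); e=cv2.fitEllipse(cv2.convexHull(pts.astype(np.int32)))
            print("tyre",u,v,r,e,onz("top",e[0],50),onz("top",e[0],65))
s=cv2.imread("pics/side0.png")[145:225,280:360]
a=cv2.resize(c,(400,400),interpolation=2);b=cv2.resize(s,(400,400),interpolation=2)
cv2.imwrite("pics/crop0.png",np.hstack([a,b]))
E
```

```text
[  9   9  50  51 879] c [354.82821388 181.35722412] ((355.4189147949219, 179.9864959716797), (48.826499938964844, 49.81289291381836), 9.462322235107422)
tyre 355.2840881347656 180.0 25.309797286987305 ((355.347900390625, 179.98675537109375), (49.736289978027344, 50.27670669555664), 6.278546333312988) [ 534.73265597 -194.65678899   50.        ] [ 532.84583286 -193.63475201   65.        ]
[38 28  7  5 19] c [363.42105263 175.78947368] ((363.0, 176.0), (4.0, 6.0), 90.0)
[25 30 10  5 26] c [351.34615385 178.03846154] ((351.3799743652344, 177.6599884033203), (3.9597983360290527, 9.050968170166016), 81.8698959350586)
```

View pics/crop0.png

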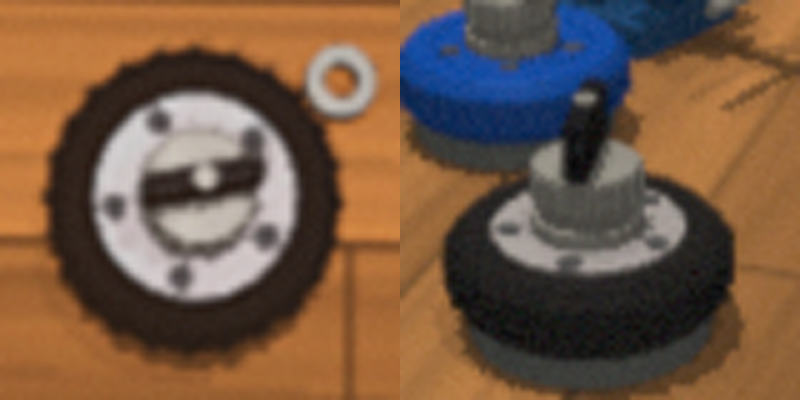

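```bash
python3 - <<'E'
from h import *
f=lambda x,y:(322+x*70/400,146+y*68/400)
L=onz("top",f(142,188),140);Rr=onz("top",f(263,168),140)
print(L,Rr,(L+Rr)/2,np.linalg.norm(L-Rr),np.degrees(np.arctan2(*(L-Rr)[1::-1])))
print("dot",onz("top",f(206,176),140))
# triangulate top of bar w side: far/near top edges
g=lambda x,y:(280+x/5,145+y/5)
print("side bar top mid",onz("side",g(590-400,92),140.5), proj("side",[530,-194,140.5]),g(190,92))
print("skirt bottom-of-bar axis: tyre centre 532.8,-193.6,65 ->side",proj("side",[533,-194,65]),"hub", g(588-400,225))
# spare
print("spare",onz("top",(236,160),110))
E
```

```text
[ 528.99911101 -163.61446539  140.        ] [ 539.99373558 -225.48855662  140.        ] [ 534.4964233  -194.55151101  140.        ] 62.84333643289533 100.07591775859535
dot [ 535.52586419 -196.32580936  140.        ]
side bar top mid [ 540.03057231 -205.53090785  140.5       ] [319.91021652 165.56957067] (318.0, 163.4)
skirt bottom-of-bar axis: tyre centre 532.8,-193.6,65 ->side [319.45367069 190.25110523] hub (317.6, 190.0)
spare [582.07700997 168.26424771 110.        ]
```

Axis ≈ (534.5, -195) with the bar at about 100° and measured 63 mm long, which agrees with the 64 mm given. Moving above it.

Emit:
{"op": "drive_tool", "data": {"series": [0.05,0.08,0,0,0,0.18,1,0.1,0.16,0,0,0,0.36,1,0.15,0.24,0,0,0,0.54,1,0.2,0.32,0,0,0,0.72,1,0.24,0.4,0,0,0,0.89,1]}}

```text
clock: 0.52
eef_pos: [340.9, -520.9, 237.3]
tool_rot: [-3.141, -0.0, 0.814]
contact_force: [0.2, 0.7, 0.7]
width: 92.9
```

Emit:
{"op": "drive_tool", "data": {"series": [0.05,0.08,0,0,0,0.18,1,0.1,0.16,0,0,0,0.36,1,0.15,0.24,0,0,0,0.54,1,0.2,0.32,0,0,0,0.72,1,0.24,0.4,0,0,0,0.89,1]}}

```text
clock: 0.93
eef_pos: [436.8, -361.0, 237.5]
tool_rot: [3.141, -0.0, 1.28]
contact_force: [0.6, -0.3, 0.1]
width: 92.7
```

Emit:
{"op": "drive_tool", "data": {"series": [0.05,0.08,0,0,0,0.18,1,0.1,0.16,0,0,0,0.36,1,0.15,0.24,0,0,0,0.54,1,0.2,0.32,0,0,0,0.72,1,0.24,0.4,0,0,0,0.89,1]}}

```text
clock: 1.35
eef_pos: [532.8, -201.0, 237.6]
tool_rot: [3.141, -0.0, 1.746]
contact_force: [0.3, -0.2, -0.3]
width: 92.9
```

Emit:
{"op": "drive_tool", "data": {"series": [0,0,0,0,0,0,1,0,0,0,0,0,0,1,0,0,0,0,0,0,1]}}

```text
clock: 1.6
eef_pos: [531.2, -203.4, 237.3]
tool_rot: [-3.141, 0.0, 1.74]
contact_force: [0.4, -0.2, -0.8]
width: 93.5
```

Emit:
{"op": "drive_tool", "data": {"series": [0.008,0.02,-0.08,0,0,0,1,0.008,0.02,-0.17,0,0,0,1,0.008,0.02,-0.17,0,0,0,1,0.008,0.02,-0.17,0,0,0,1]}}

```text
clock: 1.93
eef_pos: [533.3, -196.0, 168.6]
tool_rot: [-3.138, -0.001, 1.739]
contact_force: [-0.4, -0.5, 0.2]
width: 92.8
```

```bash
python3 - <<'E'
from h import *
t=arm.grab_frame("top");s=arm.grab_frame("side")
a=cv2.resize(t[140:220,316:396],(400,400),interpolation=2);b=cv2.resize(s[125:225,270:370],(400,400),interpolation=2)
cv2.imwrite("pics/c1.png",np.hstack([a,b])); print(arm.sense()["eef_pos"],proj("side",arm.sense()["eef_pos"]))
E
```

```text
[ 535.08586024 -195.96337392  170.89173855] [318.15290238 154.51164505]
```

View pics/c1.png

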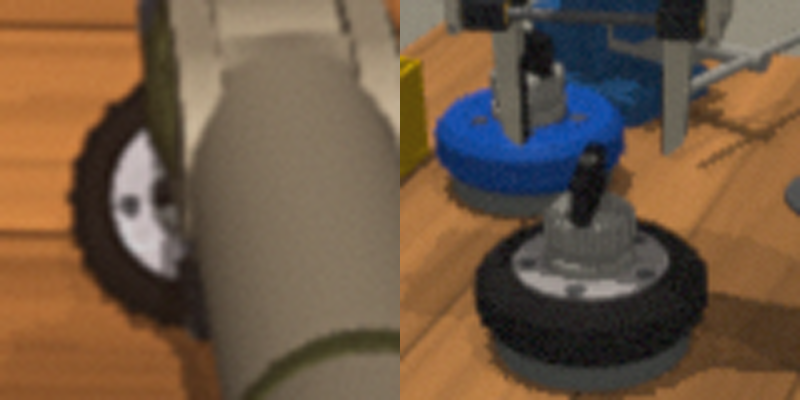

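The side view shows the fingertips at crop x≈515 and 672 with the bar midway at ≈592, so the tool is centred. Descending.

Emit:
{"op": "drive_tool", "data": {"series": [0,0,-0.05,0,0,0,1,0,0,-0.1,0,0,0,1,0,0,-0.1,0,0,0,1,0,0,-0.1,0,0,0,1]}}

```text
clock: 2.37
eef_pos: [535.0, -195.4, 130.7]
tool_rot: [3.141, 0.0, 1.74]
contact_force: [0.1, -0.2, 0.2]
width: 93.0
```

Emit:
{"op": "drive_tool", "data": {"series": [0,0,0,0,0,0,0,0,0,0,0,0,0,0,0,0,0,0,0,0,0,0,0,0,0,0,0,0,0,0,0,0,0,0,0]}}

```text
clock: 2.78
eef_pos: [535.1, -194.9, 130.2]
tool_rot: [3.141, 0.0, 1.741]
contact_force: [-0.1, 0.2, -0.0]
width: 64.2
```

Emit:
{"op": "drive_tool", "data": {"series": [0,0,0,0,0,0,0,0,0,0,0,0,0,0,0,0,0,0,0,0,0]}}

```text
clock: 3.03
eef_pos: [534.9, -194.8, 129.6]
tool_rot: [-3.142, -0.0, 1.741]
contact_force: [0.4, -0.3, 0.5]
width: 44.4
```

Emit:
{"op": "drive_tool", "data": {"series": [0,0,0,0,0,0,0,0,0,0,0,0,0,0,0,0,0,0,0,0,0,0,0,0,0,0,0,0,0,0,0,0,0,0,0]}}

```text
clock: 3.45
eef_pos: [538.9, -194.2, 130.6]
tool_rot: [3.134, 0.001, 1.742]
contact_force: [9.5, 0.9, -0.8]
width: 13.8
```

Emit:
{"op": "drive_tool", "data": {"series": [0,0,0,0,0,0,0,0,0,0,0,0,0,0,0,0,0,0,0,0,0]}}

```text
clock: 3.7
eef_pos: [539.0, -194.2, 130.6]
tool_rot: [3.134, 0.001, 1.742]
contact_force: [9.1, 1.4, -0.7]
width: 13.7
```

Gripped at 13.7 mm. The compliance shows the axis about 4 mm further out in x, so I'll follow it and turn back.

Emit:
{"op": "drive_tool", "data": {"series": [0.01,0,0,0,0,0,0,0.01,0,0,0,0,0,0,0.01,0,0,0,0,0,0]}}

```text
clock: 3.95
eef_pos: [539.3, -194.2, 129.6]
tool_rot: [3.141, -0.0, 1.741]
contact_force: [2.4, 3.1, -1.3]
width: 13.9
```

Emit:
{"op": "drive_tool", "data": {"series": [0,0,0,0,0,0.15,0,0,0,0,0,0,0.3,0,0,0,0,0,0,0.45,0,0,0,0,0,0,0.6,0,0,0,0,0,0,0.6,0]}}

```text
clock: 4.37
eef_pos: [539.1, -194.3, 129.6]
tool_rot: [3.141, -0.0, 2.059]
contact_force: [1.6, 3.8, 0.2]
width: 13.7
```

Emit:
{"op": "drive_tool", "data": {"series": [0,0,0,0,0,0.2,0,0,0,0,0,0,0.4,0,0,0,0,0,0,0.6,0,0,0,0,0,0,0.7,0,0,0,0,0,0,0.7,0]}}

```text
clock: 4.78
eef_pos: [538.9, -194.5, 129.4]
tool_rot: [3.141, -0.0, 2.421]
contact_force: [1.7, 3.2, -0.6]
width: 14.0
```

Emit:
{"op": "drive_tool", "data": {"series": [0,0,0,0,0,0.2,0,0,0,0,0,0,0.4,0,0,0,0,0,0,0.6,0,0,0,0,0,0,0.7,0,0,0,0,0,0,0.7,0]}}

```text
clock: 5.2
eef_pos: [538.8, -194.6, 129.4]
tool_rot: [3.141, -0.0, 2.787]
contact_force: [1.3, 3.1, -1.5]
width: 13.6
```

Emit:
{"op": "drive_tool", "data": {"series": [0,0,-0.005,0,0,0,0,0,0,-0.01,0,0,0,0,0,0,-0.015,0,0,0,0,0,0,-0.02,0,0,0,0,0,0,-0.02,0,0,0,0]}}

```text
clock: 5.62
eef_pos: [538.8, -194.6, 122.1]
tool_rot: [-3.141, 0.0, 2.787]
contact_force: [-1.6, 3.7, 7.1]
width: 13.9
```

The tool followed the nut down 7.3 mm and then met light resistance, consistent with the drop. Now forwards by about 80°.

Emit:
{"op": "drive_tool", "data": {"series": [0,0,0,0,0,-0.2,0,0,0,0,0,0,-0.4,0,0,0,0,0,0,-0.6,0,0,0,0,0,0,-0.8,0,0,0,0,0,0,-0.9,0]}}

```text
clock: 6.03
eef_pos: [539.0, -194.4, 122.1]
tool_rot: [-3.142, 0.001, 2.31]
contact_force: [-0.3, 5.5, 4.9]
width: 13.7
```

Emit:
{"op": "drive_tool", "data": {"series": [0,0,0,0,0,-0.2,0,0,0,0,0,0,-0.4,0,0,0,0,0,0,-0.6,0,0,0,0,0,0,-0.8,0,0,0,0,0,0,-0.9,0]}}

```text
clock: 6.45
eef_pos: [539.2, -194.2, 122.1]
tool_rot: [3.141, 0.0, 1.839]
contact_force: [0.1, 4.7, 4.8]
width: 13.7
```

Emit:
{"op": "drive_tool", "data": {"series": [0,0,0,0,0,-0.2,0,0,0,0,0,0,-0.4,0,0,0,0,0,0,-0.6,0,0,0,0,0,0,-0.8,0,0,0,0,0,0,-0.8,0]}}

```text
clock: 6.87
eef_pos: [539.5, -194.3, 122.1]
tool_rot: [3.141, 0.0, 1.422]
contact_force: [0.5, 4.5, 4.8]
width: 14.1
```

Emit:
{"op": "drive_tool", "data": {"series": [0,0,0.01,0,0,0,0,0,0,0.02,0,0,0,0,0,0,0.02,0,0,0,0]}}

```text
clock: 7.12
eef_pos: [539.2, -194.9, 127.3]
tool_rot: [-3.141, -0.001, 1.43]
contact_force: [9.9, 1.0, -30.3]
width: 13.6
```

The lift test met 30 N downward, so the nut is held under the thread. Releasing.

Emit:
{"op": "drive_tool", "data": {"series": [0,0,-0.012,0,0,0,0,0,0,-0.012,0,0,0,0.2,0,0,-0.012,0,0,0,0.5,0,0,-0.012,0,0,0,1,0,0,-0.012,0,0,0,1]}}

```text
clock: 7.53
eef_pos: [538.6, -195.5, 124.9]
tool_rot: [-3.141, 0.001, 1.427]
contact_force: [0.9, 0.1, -0.2]
width: 34.7
```

Emit:
{"op": "drive_tool", "data": {"series": [0,0,0,0,0,0,1,0,0,0,0,0,0,1,0,0,0,0,0,0,1,0,0,0,0,0,0,1,0,0,0,0,0,0,1]}}

```text
clock: 7.95
eef_pos: [538.9, -194.8, 124.9]
tool_rot: [3.142, 0.0, 1.427]
contact_force: [0.6, -0.4, 0.4]
width: 67.1
```

Emit:
{"op": "drive_tool", "data": {"series": [0,0,0,0,0,0,1,0,0,0.08,0,0,0,1,0,0,0.18,0,0,0,1,0,0,0.28,0,0,0,1,0,0,0.3,0,0,0,1]}}

```text
clock: 8.37
eef_pos: [541.2, -195.1, 250.7]
tool_rot: [3.134, 0.001, 1.427]
contact_force: [0.8, -1.1, -0.8]
width: 92.9
```

Emit:
{"op": "drive_tool", "data": {"series": [0,-0.1,0,0,0,0,1,0,-0.2,0,0,0,0,1,0,-0.3,0,0,0,0,1,0,-0.4,0,0,0,0,1,0,-0.5,0,0,0,0,1]}}

```text
clock: 8.78
eef_pos: [538.5, -396.7, 244.7]
tool_rot: [3.142, 0.0, 1.427]
contact_force: [1.3, 0.3, -0.7]
width: 93.5
```

Emit:
{"op": "drive_tool", "data": {"series": [0,0,0,0,0,0,1,0,0,0,0,0,0,1,0,0,0,0,0,0,1]}}

```text
clock: 9.03
eef_pos: [538.8, -394.1, 244.2]
tool_rot: [-3.141, -0.001, 1.427]
contact_force: [0.4, 0.4, 0.1]
width: 93.1
```

```bash
python3 - <<'E'
from h import *
t=arm.grab_frame("top");s=arm.grab_frame("side")
cv2.imwrite("pics/top2.png",t)
a=cv2.resize(t[146:214,322:392],(400,400),interpolation=2);b=cv2.resize(s[145:225,280:360],(400,400),interpolation=2)
cv2.imwrite("pics/c2.png",np.hstack([a,b]))
o=cv2.imread("pics/top0.png");print("spare stand change",cv2.absdiff(o,t)[140:190,212:264].mean())
o=cv2.imread("pics/side0.png")
for n,f in(("before",o),("after",s)):
    c=f[145:225,280:360];m=(np.ptp(c.astype(int),axis=2)<14)&(c.max(2)<50); ys,xs=np.nonzero(m[:40,25:50]); print(n,"bar top row",145+ys.min())
E
```

```text
spare stand change 2.3602564102564103
before bar top row 162
after bar top row 164
```

View pics/c2.png

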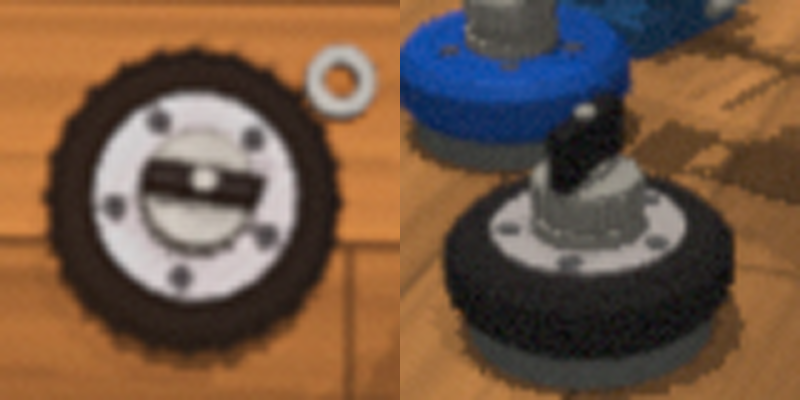

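The pictures show the nut lower, its stud down about 2 px in the side view. The bar sits about 18° clockwise of where it started, and the spare nut is unchanged. Handing in.

```bash
python3 -c "
from cell import arm
print(arm.hand_in())"
```

```text
the job is handed in; nothing more can be done
None
```

The wheel's nut is started on its thread and released, and I handed the job in at about 9 s of the 35 s allowed. No verdict was reported.

- **Turning back:** I gripped the bar and turned it back 1.05 rad. I then went down 7.3 mm with it until it resisted lightly, about 7 N upward, which fits the 7.5 mm drop.
- **Turning forwards:** I turned it forwards 1.37 rad. Given the stated starting range, that leaves the joint at about 0.7 to 1.1 rad.
- **Lift test:** With the nut still gripped, a commanded 8 mm lift met about 30 N of downward pull. The tool did rise about 5 mm, which I put down to slipping pads or give in the arm.
- **After release:** The force reading was near zero with the gripper well clear. The side view shows the nut about 2 px lower, roughly what 7.5 mm should give. The bar stands about 18° clockwise of where it began.
- **Spare nut:** The arm never went near it, and the picture there is unchanged apart from small differences I took for noise.

**Disagreement:** the grip showed the nut's axis about 4 mm further out in x than the camera estimate (539 mm against 535 mm). I corrected for this before turning.

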